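# Lock the lid on the spice mill and switch it on

## Robot

A 6-joint arm with a two-finger parallel gripper is mounted at the origin on a cart in front of the work surface, level with it; the furniture and walls round the work are solid. World frame = base frame: x ahead of the robot, y to its left, z up, the work surface at z = 0. Lengths are in m, angles in degrees, forces in N, time in s.
With the tool pointing down it reaches from about 0.3 to 0.825 m from the base axis. Payload 5.4 kg.
Tool frame: the origin (TCP) lies at the very end of the fingers, on their centre line; the grasp point (between the pads) lies 19 mm behind it (ctrl.tcp_to_grasp is the z of the grasp point in the tool frame, in m); z points along the fingers, y is the line along which they close (so a half turn about z gives the same grasp; the last joint's range is limited). The gripper opens to 92 mm and grips with 3 to 60 N. Pads are 20 mm wide; open, the fingers measure 128 mm over their backs; the gripper's body (75 mm by 189 mm) begins 69 mm behind the grasp point.
Start: joints at [64.624, 9.076, 91.501, -0, 79.423, -12.038], TCP at [0.133, 0.559, 0.215] pointing down, gripper open.
Joint ranges: [-166.64, 166.64], [-54.1, 131.32], [10.49, 154.53], [-73.88, 253.88], [9.74, 151.15], [-171.62, 171.62]. Speed limits (degrees/s): [147.25, 147.25, 180, 180, 180, 180].

## Interface

Orientations are given as a 3x3 rotation matrix whose columns are the frame's x, y, z axes.
In Python, from rig import ctrl, optics gives the robot as it stands. The module is installed in compiled form; this text tells all that it offers.
- The arm moves only by the tool arm_command, never from a script. Its arguments are lists of equal length, an entry for each row: "xyz": the shift along the tool's x, y, z in mm, a list of three; "roll": the turn about the tool's z in rad. A call has 1 to 12 rows; each row shifts and turns the commanded pose from where the row before left it, along the tool's axes as they then stand; what a row does not reach is not made up. A row lasts 1/12 s, in which the tool goes at most 41.7 mm and 7.16 degrees, less where a joint would pass 70% of its speed; a pose out of reach is approached as far as the arm can. A call with a gripper value outside its range is refused whole. "grip" is the finger opening in mm, from 0 to 91.9, set as the call begins (left out, the last holds). The fingers move at their own pace and stop on an object; "newtons" is the grip in N (left out, the last holds). Time passes only in rows, so rows that do not move let the fingers close. It gives the time, the measured TCP pose, the force, the opening and the grip force at its end, in the units of the state.
- ctrl.state(): the state, without advancing time (a new reading comes with each control period).
- optics.read_camera(name): name is "scene" or "top"; returns a dict with "img" (400x640x3 uint8, red, green, blue), "fx", "fy", "cx", "cy" (pixels), "extrinsics" (4x4, takes a point from camera to world coordinates). Camera axes: x right, y up, looking along -z (the intrinsics and any distortion apply to the point x, -y, -z); pixel columns grow to the right and rows downward; lengths in m; the calibration is good to about 2 mm. A picture is of the moment at which its call begins. There is no depth.
- ctrl.close_job(): hands the job in; it is judged then, once.
The state is a dict: "clock": time; "joint_positions": joint angles; "joint_vel": joint speeds; "effort": joint torques, N m; "tcp_pos": TCP position; "ee_rot": TCP orientation; "force": force on the tool from outside, world axes, zero at the start; "ft_torque": the same for the moment, N m; "finger_gap": finger opening in m; "finger_force": force on a finger pad.
Only numpy, scipy, OpenCV 4.12 (cv2) and the standard library are available. Lean on these libraries where they do the work, as an engineer would, in place of code of your own. Each camera call takes 0.05 s, during which the arm holds its last target. There are 200 camera calls.

## Task

Put the loose lid on the mouth of the spice mill with its two pins through the notches, and twist it clockwise (seen from above) until it has cammed down tight against its stop, with its grip bar in line with the length of the mill. Then turn the guarded dial beside it clockwise all the way to its stop, let go, and leave the other things on the worktop where they are.

Things in the scene. Friction and masses are not known exactly. Their poses are not given: they have to be found in the camera images.
- mill: Spice mill fixed on the worktop: white box 116 (x) x 250 (y) x 52 mm high. Origin: centre of its underside; z up; y along its length. On its deck stand two rings, tops 83 mm above the worktop: the steel bayonet mouth at y = -0.062 (right end seen from the robot) and the grey guard ring round the dial at y = +0.070.
- mouth (a point): Axis of the mouth, at the top of its sprung rubber seat (62 mm above the mill's underside); axes as the mill's. Steel collar, outside radius 57 mm, top 21 mm above this point; lip inner radius 36.5 mm, bore under the lip 48 mm. Two opposite notches in the lip, 40 degrees wide, at 150 and -30 degrees (anticlockwise from above, from the mill's +x).
- notch (a point): Middle of the notch at 150 degrees, 41 mm from the mouth's axis, at the collar's top. Lower the lid with its pins through both notches till it rests on the seat (origin at point mouth). Turned clockwise from above, the pins run under ramps: first touch after about 30 degrees, 3 mm down after 50 (springs about 8 N, up to 0.5 N m, no push needed), stop after 60. Friction holds it.
- lid: Loose round lid, 0.2 to 0.4 kg, upright on its neck. Origin: underside centre; z up; x along grip bar and pins; half a turn makes no difference. Neck radius 33 mm, z 0 to 26 mm; two round pins 9 mm thick reach to x = +-44 mm, axis at z = 7 mm; black disc radius 52 mm, z 26 to 40 mm; steel grip bar 72 (x) x 16 (y) mm, z 40 to 75 mm. Locked: x parallel to the mill's y.
- lid_bar (a point): Middle of the lid's grip bar, 60 mm above the lid's origin, 15 mm below the top of the bar; axes as the lid's. Grip across y.
- dial (a joint): Angle of the mill's dial in rad, 0 to 1.0; it grows as the dial is turned clockwise seen from above; starts between 0 and 0.2, the stop is at 1.0. It stays where it is left (friction 0.06 N m).
- dial_grip (a point): On the dial's axis, 20 mm above the mill's deck; z up; x along the black grip bar, 46 (x) x 14 (y) mm, reaching from 17 mm below to 11 mm above this point. Black skirt, radius 24 mm, from 20 to 16 mm below. Guard ring: inner radius 44, outer 49 mm, top 10 mm above; open fingers must fit inside it. Bar 0.6 rad anticlockwise of the mill's x at dial = 0, 0.4 clockwise at 1.0.
- shaker: Pepper shaker, 44 mm wide, 90 mm high, in front of the mill's left end; leave it. Origin at its underside.
- jar: Spice jar, 45 mm wide, 100 mm high, behind the mill's left end; leave it. Origin at its underside.
- cup: Lidded deli cup, 66 mm wide, 60 mm high, to the right of the lid; leave it. Origin at its underside.
- tin: Small food tin, 57 mm wide, 72 mm high, further to the right; leave it. Origin at its underside.

How it is judged (in metres and radians):
On the way, in this order (a step that is already met when the one before it is completed fails the run):
1. the lid is locked tight in the mouth, against its stop, while the dial is still unturned (angle between the x axis of lid and the y axis of mill, either way round below 0.14 rad and z of lid in the frame of mouth below -0.0015 m and horizontal distance between lid and mouth below 0.006 m and value of joint dial below 0.4 rad), for 0.2 s.
2. the dial is turned clockwise to its stop (value of joint dial above 0.9 rad), for 0.2 s.
At the end, for the whole second after the job is handed in: The lid sits level (within 0.08 rad) and centred (within 6 mm) in the mouth, pressed at least 1.5 mm below its free seated height, its grip bar within 0.14 rad of the mill's length, at rest; the dial reads over 0.9 rad (stop at 1.0) (angle between the x axis of lid and the y axis of mill, either way round below 0.14 rad and z of lid in the frame of mouth below -0.0015 m and horizontal distance between lid and mouth below 0.006 m and angle between lid's own z axis and vertical below 0.08 rad and linear speed of lid below 0.02 m/s and value of joint dial above 0.9 rad); the robot touches nothing.
It fails at once if the pepper shaker, the spice jar, the cup or the tin is moved by more than 30 mm (distance of any of shaker, jar, cup, tin from where it was at the start of the episode above 0.03 m).
It also fails if it takes over 58 s, if anything falls off the work surface, if the arm or the gripper's body presses on something with over 40 N, if the wrist force passes 120 N, or if a joint passes its speed limit or range.

## Working session

There is one attempt and no reset: what is moved stays moved. The work goes in short steps, Python scripts to look and compute and a tool call to move; the robot and the scene stay as the last step left them, time stands still between calls to the robot, and variables do not carry over. Pictures are saved under pics/ and viewed, at most 10 in all, crops included, and the job is handed in when it is done.

Besides the shell and the picture viewer there is one more tool, called by a JSON object that holds its "api" and its "payload", one argument or row to a line. arm_command: Moves the arm, as the interface text tells. Its arguments: {"type":"object","properties":{"xyz":{"type":"array","items":{"type":"array","items":{"type":"number"}}},"roll":{"type":"array","items":{"type":"number"}},"grip":{"type":"number"},"newtons":{"type":"number"}},"required":["xyz","roll"]}

```bash
mkdir -p pics; python3 - <<'E'
from rig import ctrl, optics
import cv2, numpy as np
s=ctrl.state(); print(s['clock'],s['tcp_pos'],s['ee_rot'],s['finger_gap'],ctrl.tcp_to_grasp)
for n in('scene','top'):
    c=optics.read_camera(n); cv2.imwrite(f'pics/{n}0.png',c['img'][:,:,::-1]); np.savez(f'{n}0.npz',**c)
    print(n,c.keys(),c['fx'],c['fy'],c['cx'],c['cy'],np.round(c['extrinsics'],4))
E
```

```text
0.0 [0.13239062 0.55891526 0.21363359] [[-9.73020193e-01  2.30718593e-01 -7.96805783e-04]
 [ 2.30719652e-01  9.73018782e-01 -1.70083135e-03]
 [ 3.82893575e-04 -1.83878200e-03 -9.99998236e-01]] 0.09183841072220265 -0.0187
scene dict_keys(['img', 'fx', 'fy', 'cx', 'cy', 'extrinsics']) 412.1561224942287 412.1561224942287 320.5697743835552 195.26328986182017 [[ 0.8797  0.2083 -0.4276  0.1403]
 [-0.4753  0.3551 -0.8049 -0.6089]
 [-0.0158  0.9113  0.4114  0.4809]
 [ 0.      0.      0.      1.    ]]
top dict_keys(['img', 'fx', 'fy', 'cx', 'cy', 'extrinsics']) 446.9454486144407 446.9454486144407 322.33843417394013 198.09554157640378 [[-7.0000e-04  9.7610e-01 -2.1730e-01  2.8000e-01]
 [-1.0000e+00 -1.0000e-04  2.9000e-03  1.6000e-01]
 [ 2.8000e-03  2.1730e-01  9.7610e-01  1.2722e+00]
 [ 0.0000e+00  0.0000e+00  0.0000e+00  1.0000e+00]]
```

View pics/top0.png

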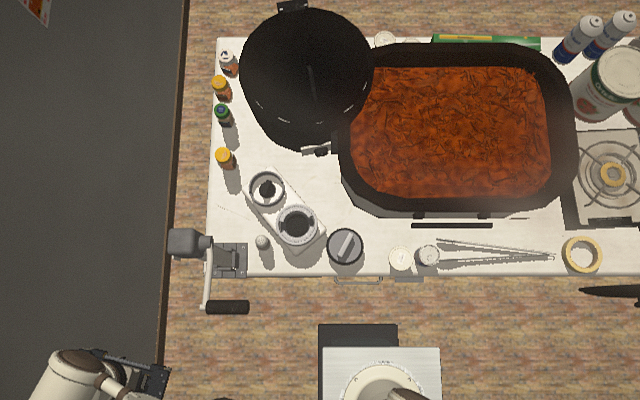

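View pics/scene0.png

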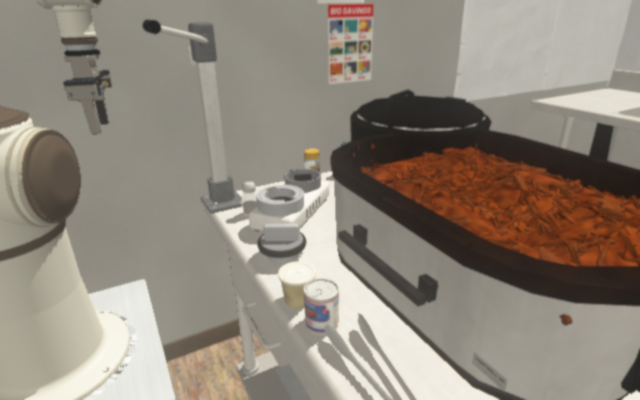

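The top view shows the dial ring at about (267,190), the mouth at (297,226), the lid at (345,247), the shaker at (262,242) and the jar at (225,158). A tall can opener stands at the left end at about (185,242), with its post and crank, and the roaster stands behind. I'll zoom in next.

```bash
cat > h.py <<'E'
import numpy as np, cv2
from rig import ctrl, optics
def ray(c,u,v,z):
    "world points on the plane at height z for pixels u,v"
    E=c['extrinsics']; d=np.stack([(np.asarray(u,float)-c['cx'])/c['fx'],-(np.asarray(v,float)-c['cy'])/c['fy'],-np.ones(np.shape(u))],-1)@E[:3,:3].T
    o=E[:3,3]; return o+d*((z-o[2])/d[...,2])[...,None]
def proj(c,p):
    E=c['extrinsics']; q=(np.asarray(p)-E[:3,3])@E[:3,:3]
    return np.stack([c['cx']+c['fx']*q[...,0]/-q[...,2],c['cy']-c['fy']*q[...,1]/-q[...,2]],-1)
E
python3 - <<'E'
import cv2,numpy as np
from h import *
c=np.load('top0.npz')
im=c['img'][130:290,200:400,::-1]
cv2.imwrite('pics/crop1.png',cv2.resize(im,None,fx=4,fy=3.75*4/3.75*0+4,interpolation=cv2.INTER_CUBIC)[:600])
for n,u,v,z in[('dial',267,190,.083),('mouth',297,226,.083),('lid',345,246,.075),('shaker',262,242,.09),('jar',225,158,.1),('post',185,242,.3)]: print(n,ray(c,u,v,z).round(3))
E
```

```text
dial [0.568 0.308 0.083]
mouth [0.468 0.225 0.083]
lid [0.415 0.096 0.075]
shaker [0.424 0.317 0.09 ]
jar [0.654 0.423 0.1  ]
post [0.398 0.456 0.3  ]
```

View pics/crop1.png

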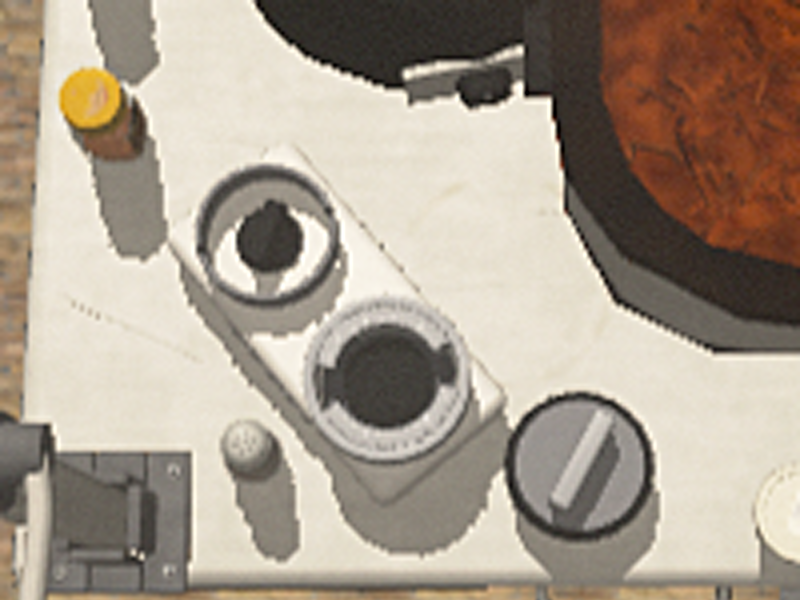

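The crop is clear: guard ring centred at about (268,236) in crop pixels, collar at (387,379), notches at (327,385) and (445,365), lid at (580,465) with its bar running from (562,500) to (605,415). The can-opener crank is near the arm's path, so I'll triangulate it while fitting the circles.

```bash
python3 - <<'E'
from h import *
from scipy.optimize import least_squares
t=np.load('top0.npz'); s=np.load('scene0.npz')
g=cv2.GaussianBlur(cv2.cvtColor(t['img'],cv2.COLOR_RGB2GRAY),(0,0),.7).astype(np.float32)
def circ(c0,z,R,sgn,w=.010):
    c=np.array(c0,float)
    for it in range(4):
        a=np.radians(np.arange(0,360,4)); r=np.linspace(R-w,R+w,41)
        P=np.stack([c[0]+np.outer(np.cos(a),r),c[1]+np.outer(np.sin(a),r),np.full((len(a),41),z)],-1)
        q=proj(t,P).astype(np.float32); v=cv2.remap(g,q[...,0],q[...,1],cv2.INTER_CUBIC)
        d=sgn*np.gradient(v,axis=1); k=d.argmax(1); ok=d.max(1)>np.median(d.max(1))*.5
        pts=P[np.arange(len(a)),k][ok,:2]
        f=least_squares(lambda p:np.hypot(*(pts-p[:2]).T)-p[2],[*c,R],loss='soft_l1',f_scale=.001)
        c=f.x[:2]
    return f.x.round(4),ok.sum(),np.std(f.fun).round(4)
m=circ((.468,.225),.083,.057,1);d=circ((.568,.308),.083,.049,1);l=circ((.413,.1),.040,.052,1);di=circ((.568,.308),.083,.044,-1,.006);mi=circ((.468,.225),.083,.0365,1,.006)
print('mouth',m,mi);print('dial',d,di);print('lid',l)
v=d[0][:2]-m[0][:2];print('dist',np.hypot(*v),'mill y deg',np.degrees(np.arctan2(v[1],v[0])))
# lid bar
x,y=proj(t,np.array([*l[0][:2],.075])).round().astype(int); 
W=g[y-22:y+23,x-22:x+23]; b=np.argwhere(W>165)
mask=np.zeros_like(g,np.uint8); cv2.circle(mask,(x,y),13,1,-1)
for th in(150,165,180):
    B=((g>th)&(mask>0)).astype(np.uint8); n,lab,st,ce=cv2.connectedComponentsWithStats(B)
    i=1+st[1:,4].argmax(); vv,uu=np.nonzero(lab==i); P=ray(t,uu,vv,.075)[:,:2]
    rr=cv2.minAreaRect((P*1000).astype(np.float32)); ev,V=np.linalg.eigh(np.cov(P.T)); print(th,st[i],P.mean(0).round(4),rr,np.degrees(np.arctan2(V[1,1],V[0,1])))
# triangulate crank
def tri(a,b):
    o1,o2=t['extrinsics'][:3,3],s['extrinsics'][:3,3]
    d1=ray(t,*a,0.)-o1;d2=ray(s,*b,0.)-o2
    k=np.linalg.lstsq(np.stack([d1,-d2],1),o2-o1,rcond=None)[0];p,q=o1+k[0]*d1,o2+k[1]*d2
    return ((p+q)/2).round(3),np.linalg.norm(p-q).round(3)
print('knob',tri((228,307),(152,27)),'head',tri((185,242),(203,38)),'tcp px',proj(t,ctrl.state()['tcp_pos']))
E
```

```text
mouth (array([0.4719, 0.2238, 0.0563]), np.int64(86), np.float64(0.0037)) (array([0.4747, 0.227 , 0.0362]), np.int64(72), np.float64(0.0007))
dial (array([0.5709, 0.3093, 0.0499]), np.int64(84), np.float64(0.0013)) (array([0.57  , 0.3089, 0.041 ]), np.int64(89), np.float64(0.0012))
lid (array([0.4184, 0.0957, 0.0518]), np.int64(89), np.float64(0.0022))
dist 0.1308099766837377 mill y deg 40.815083874881594
150 [337 233  16  23 134] [0.4205 0.0969] ((420.4952697753906, 96.89569854736328), (14.49863338470459, 66.33976745605469), 60.84764862060547) 151.0044961751365
165 [338 233  15  23 110] [0.4214 0.0958] ((420.51409912109375, 95.63735961914062), (12.009546279907227, 65.21546936035156), 62.98439407348633) 151.84986498767054
180 [339 233  13  22  85] [0.4227 0.0952] ((421.05706787109375, 95.36898803710938), (9.601964950561523, 64.00372314453125), 62.97332000732422) 151.63585599470437
knob (array([0.264, 0.325, 0.454]), np.float64(0.001)) head (array([0.384, 0.418, 0.424]), np.float64(0.002)) tcp px [142.74617198 365.32774105]
```

```bash
cat > fit.py <<'E'
from h import *
from scipy.optimize import least_squares
def arcs(t,c0,L,w=.008):
    "centre from arcs: L=[(z,R,sign,a0,a1)] with known radii"
    g=cv2.GaussianBlur(cv2.cvtColor(t['img'],cv2.COLOR_RGB2GRAY),(0,0),.6).astype(np.float32)
    c=np.array(c0,float)
    for it in range(5):
        pts=[];Rs=[]
        for z,R,sg,a0,a1 in L:
            a=np.radians(np.arange(a0,a1,4)); r=np.linspace(R-w,R+w,49)
            P=np.stack([c[0]+np.outer(np.cos(a),r),c[1]+np.outer(np.sin(a),r),np.full((len(a),49),z)],-1)
            q=proj(t,P).astype(np.float32); v=cv2.remap(g,q[...,0],q[...,1],cv2.INTER_CUBIC)
            d=sg*np.gradient(v,axis=1); k=d.argmax(1); ok=d.max(1)>np.median(d.max(1))*.5
            pts.append(P[np.arange(len(a)),k][ok,:2]); Rs+= [R]*ok.sum()
        p=np.concatenate(pts);Rs=np.array(Rs)
        f=least_squares(lambda x:np.hypot(*(p-x).T)-Rs,c,loss='soft_l1',f_scale=.001); c=f.x
    n=np.cumsum([0]+[len(x) for x in pts])
    return c.round(4),[(round(f.fun[i:j].mean()*1e3,1),round(f.fun[i:j].std()*1e3,1)) for i,j in zip(n,n[1:])]
E
python3 - <<'E'
from fit import *
t=np.load('top0.npz'); s=np.load('scene0.npz')
for nm,L in(('outer far',[(.083,.057,1,-70,110)]),('inner near',[(.083,.0365,1,110,290)]),('both',[(.083,.057,1,-70,110),(.083,.0365,1,110,290)])): print('mouth',nm,*arcs(t,(.473,.225),L))
for nm,L in(('outer far',[(.083,.049,1,-70,110)]),('inner near',[(.083,.044,-1,110,290)]),('both',[(.083,.049,1,-70,110),(.083,.044,-1,110,290)])): print('dial',nm,*arcs(t,(.570,.309),L))
print('lid',arcs(t,(.418,.096),[(.04,.052,1,-70,110)]))
for z in(.215,.3,.4,.45,.5,.6): print(z,proj(s,np.array([.133,.559,z])).round(0))
for a in(0,30,60):
    yaw=np.radians(9.7-a);e=np.array([np.cos(yaw),np.sin(yaw)]);n=np.array([-e[1],e[0]])
    print(a,[proj(t,np.array([*(np.array([.473,.226])+e*.095+n*k),.2])).round(0) for k in(-.0375,.0375)])
E
```

```text
mouth outer far [0.4716 0.2251] [(np.float64(-1.6), np.float64(3.5))]
mouth inner near [0.4753 0.2273] [(np.float64(-0.0), np.float64(0.6))]
mouth both [0.4737 0.226 ] [(np.float64(-3.1), np.float64(3.0)), (np.float64(-0.5), np.float64(2.6))]
dial outer far [0.5723 0.3102] [(np.float64(-0.3), np.float64(1.0))]
dial inner near [0.5735 0.3108] [(np.float64(-1.0), np.float64(2.4))]
dial both [0.5729 0.3105] [(np.float64(-0.6), np.float64(1.0)), (np.float64(-1.3), np.float64(2.3))]
lid (array([0.4183, 0.0953]), [(np.float64(-0.1), np.float64(0.6))])
0.215 [101. 128.]
0.3 [93. 94.]
0.4 [83. 51.]
0.45 [77. 28.]
0.5 [71.  4.]
0.6 [ 59. -47.]
0 [array([303., 177.]), array([273., 182.])]
30 [array([322., 186.]), array([294., 176.])]
60 [array([334., 204.]), array([314., 181.])]
```

The fits agree with the known sizes: mouth at (0.4745, 0.2265), dial at (0.5725, 0.3105), lid at (0.419, 0.0955) with its bar at 151.7°, mill y at about 40.6°. The crank is at z ≈ 0.45, so I'll go up and over it.

{"api": "arm_command", "payload": {
  "xyz": [
    [0,0,-40],
    [0,0,-40],
    [0,0,-40],
    [0,0,-40],
    [0,0,-40],
    [0,0,-40],
    [0,0,-40],
    [0,0,-40]
  ],
  "roll": [0,0,0,0,0,0,0,0]
}}

```text
clock: 0.77
tcp_pos: [0.1324, 0.559, 0.5362]
ee_rot: [[-0.973, 0.231, -0.0], [0.231, 0.973, -0.0], [0.0, -0.0, -1.0]]
force: [0.5, 0.6, 0.4]
finger_gap: 0.0918
finger_force: 0.0
```

{"api": "arm_command", "payload": {
  "xyz": [
    [-27,-27,0],
    [-27,-27,0],
    [-27,-27,0],
    [-27,-27,0],
    [-27,-27,0],
    [-27,-27,0],
    [-27,-27,0],
    [-27,-27,0],
    [-27,-27,0],
    [-27,-27,0],
    [-27,-27,0],
    [-27,-27,0]
  ],
  "roll": [0,0,0,0,0,0,0,0,0,0,0,0]
}}

```text
clock: 1.77
tcp_pos: [0.3736, 0.1677, 0.5344]
ee_rot: [[-0.973, 0.231, -0.0], [0.231, 0.973, -0.0], [0.0, -0.0, -1.0]]
force: [1.1, 0.2, -0.8]
finger_gap: 0.0917
finger_force: 0.0
```

{"api": "arm_command", "payload": {
  "xyz": [
    [-30,-30,0],
    [-31,-30,0],
    [0,0,0],
    [0,0,0],
    [0,0,0],
    [0,0,40],
    [0,0,40],
    [0,0,40],
    [0,0,40],
    [0,0,40],
    [0,0,40],
    [0,0,40]
  ],
  "roll": [0,0,0.1,0.1,0.062,0,0,0,0,0,0,0]
}}

```text
clock: 2.77
tcp_pos: [0.4169, 0.0989, 0.2524]
ee_rot: [[-0.88, 0.475, -0.0], [0.475, 0.88, -0.0], [0.0, -0.0, -1.0]]
force: [1.1, 0.2, 0.1]
finger_gap: 0.0921
finger_force: 0.0
```

{"api": "arm_command", "payload": {
  "xyz": [
    [0,0,40],
    [0,0,40],
    [0,0,34],
    [0,0,0]
  ],
  "roll": [0,0,0,0]
}}

```text
clock: 3.1
tcp_pos: [0.4115, 0.0992, 0.1334]
ee_rot: [[-0.88, 0.475, -0.014], [0.475, 0.88, 0.001], [0.013, -0.006, -1.0]]
force: [0.0, 0.5, -1.2]
finger_gap: 0.0918
finger_force: 0.0
```

```bash
python3 - <<'E'
from h import *
for n in('scene','top'):
    c=optics.read_camera(n); np.savez(f'{n}1.npz',**c)
    im=c['img'][...,::-1]
    if n=='top': im=im[150:290,220:400]; im=cv2.resize(im,None,fx=4,fy=4)
    else: im=im[120:330,180:400]; im=cv2.resize(im,None,fx=2.5,fy=2.5)
    cv2.imwrite(f'pics/{n}1.png',im)
s=ctrl.state();print(s['tcp_pos'],s['ee_rot'].__class__,s['joint_positions'])
E
```

```text
[0.4167613  0.09892958 0.14041184] <class 'numpy.ndarray'> [-2.90324297e+00 -9.29837953e+00  1.18542740e+02  2.13444548e-03
  7.08985160e+01 -6.45523369e+01]
```

View pics/scene1.png

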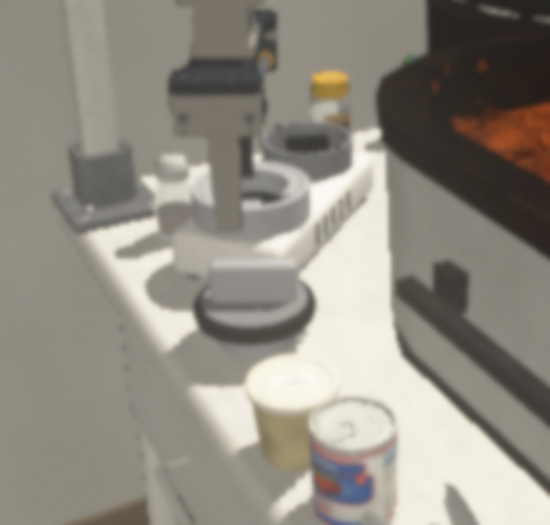

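The gripper is above the lid. The lid is free, with its bar at crop (253,283), and the cup and tin are to the right. I'll make a small correction, then descend and grip.

{"api": "arm_command", "payload": {
  "xyz": [
    [-4,-2,20],
    [0,0,30],
    [0,0,25],
    [0,0,12],
    [0,0,7],
    [0,0,0],
    [0,0,0]
  ],
  "roll": [0,0,0,0,0,0,0],
  "grip": 45
}}

```text
clock: 3.78
tcp_pos: [0.4221, 0.0952, 0.0487]
ee_rot: [[-0.88, 0.475, 0.004], [0.475, 0.88, -0.0], [-0.003, 0.002, -1.0]]
force: [-0.5, -0.3, 0.2]
finger_gap: 0.0474
finger_force: 0.0
```

{"api": "arm_command", "payload": {
  "xyz": [
    [0,0,0],
    [0,0,0],
    [0,0,0],
    [0,0,0],
    [0,0,0],
    [0,0,0],
    [0,0,0],
    [0,0,0]
  ],
  "roll": [0,0,0,0,0,0,0,0],
  "grip": 8,
  "newtons": 35
}}

```text
clock: 4.45
tcp_pos: [0.4206, 0.0954, 0.0471]
ee_rot: [[-0.88, 0.475, 0.001], [0.475, 0.88, 0.0], [-0.001, 0.001, -1.0]]
force: [0.8, 1.4, 5.5]
finger_gap: 0.0157
finger_force: 35.0
```

{"api": "arm_command", "payload": {
  "xyz": [
    [0,0,-20],
    [0,0,-35],
    [0,0,-35],
    [0,0,-30],
    [3.7,35.3,0],
    [3.7,35.3,0],
    [3.7,35.3,0],
    [3.7,35.3,0]
  ],
  "roll": [0,0,0,0,0,0,0,0]
}}

```text
clock: 5.12
tcp_pos: [0.4738, 0.2277, 0.1657]
ee_rot: [[-0.88, 0.475, -0.002], [0.475, 0.88, -0.001], [0.001, -0.001, -1.0]]
force: [0.9, -1.3, -1.4]
finger_gap: 0.0157
finger_force: 35.0
```

{"api": "arm_command", "payload": {
  "xyz": [
    [0,0,0],
    [0,0,0],
    [0,0,0],
    [0,0,0],
    [0,0,0],
    [0,0,0],
    [0,0,0],
    [0,0,0],
    [0,0,0],
    [0,0,0]
  ],
  "roll": [0.11,0.11,0.11,0.11,0.11,0.11,0.11,0.12,0,0]
}}

```text
clock: 5.95
tcp_pos: [0.4734, 0.2262, 0.1656]
ee_rot: [[-0.188, 0.982, -0.002], [0.982, 0.188, -0.001], [-0.0, -0.002, -1.0]]
force: [-0.4, -0.4, -2.5]
finger_gap: 0.016
finger_force: 35.0
```

```bash
python3 - <<'E'
from fit import *
s=ctrl.state();print(s['clock'],s['tcp_pos'],np.round(s['ee_rot'],3),s['force'])
c=optics.read_camera('top'); np.savez('top2.npz',**c)
cv2.imwrite('pics/top2.png',cv2.resize(c['img'][150:290,220:400,::-1],None,fx=4,fy=4,interpolation=cv2.INTER_CUBIC))
c=optics.read_camera('scene'); np.savez('scene2.npz',**c)
E
```

```text
5.95 [0.47337122 0.22624766 0.16559942] [[-0.188  0.982 -0.002]
 [ 0.982  0.188 -0.001]
 [-0.    -0.002 -1.   ]] [-0.37852088 -0.44024715 -2.50109771]
```

View pics/top2.png

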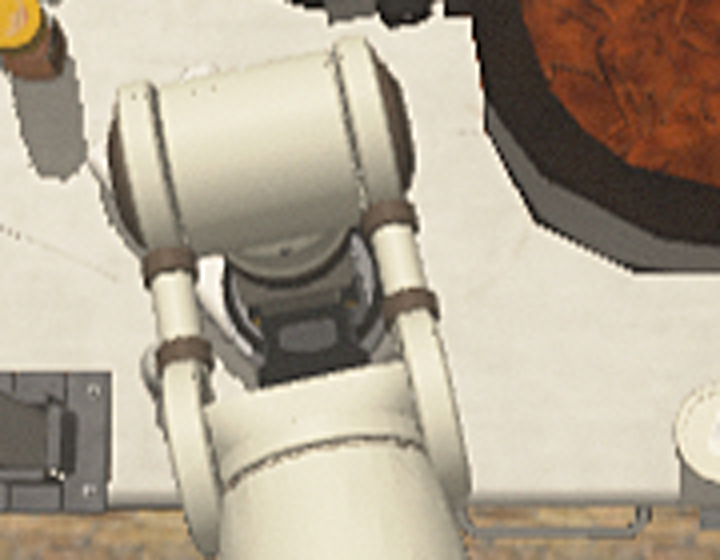

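The arm hides the mouth in the top view: the forearm covers rows 40–500 and only slivers of the mill show. I'll check with the scene camera instead.

```bash
python3 - <<'E'
from h import *
c=np.load('scene2.npz')
cv2.imwrite('pics/scene2.png',cv2.resize(c['img'][120:250,220:360,::-1],None,fx=5,fy=4.6,interpolation=cv2.INTER_CUBIC))
E
```

```text
(no output)
```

View pics/scene2.png

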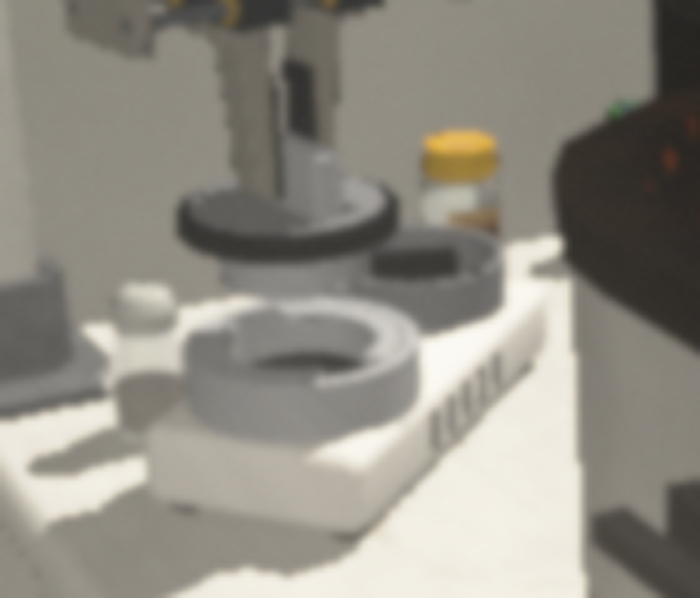

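The disc spans crop columns 178–398 and the collar 184–420, with the front notch at about (340,378). I'll compare these extents with the projected ones.

```bash
python3 - <<'E'
from h import *
c=np.load('scene2.npz'); a=np.linspace(0,2*np.pi,361)
def ext(x,y,r,zs):
    q=np.concatenate([proj(c,np.stack([x+r*np.cos(a),y+r*np.sin(a),np.full(361,z)],-1)) for z in zs])
    return ((q[:,0].min()-220)*5,(q[:,0].max()-220)*5),((q[:,1].min()-120)*4.6,(q[:,1].max()-120)*4.6)
print('lid',ext(.4734,.2262,.052,(.1446,.1586)))
print('collar',ext(.4745,.2265,.057,(.083,)),ext(.4745,.2265,.057,(.075,.06)))
print('guard',ext(.5725,.3105,.049,(.083,)))
e=np.array([.8797,-.4753,0]);print('px crop per mm along cam right',(proj(c,np.array([.4734,.2262,.15])+.001*e)-proj(c,np.array([.4734,.2262,.15])))*5)
for z,w in((.083,.041),):
  for an in(100.6,-79.4,120.6,80.6,-59.4,-99.4): 
    p=np.array([.4745+.0365*np.cos(np.radians(an)),.2265+.0365*np.sin(np.radians(an)),z]);print(an,(proj(c,p)-[220,120])*[5,4.6])
E
```

```text
lid ((np.float64(173.5067536156481), np.float64(401.979650402798)), (np.float64(167.79839497819225), np.float64(266.6178788601903)))
collar ((np.float64(177.87132808644088), np.float64(418.95050102314)), (np.float64(296.3872370530441), np.float64(386.7783767094765))) ((np.float64(179.23560671062276), np.float64(420.5093378291403)), (np.float64(309.910361712589), np.float64(428.79683445620805)))
guard ((np.float64(314.04662849082), np.float64(499.8070449750807)), (np.float64(222.3329708343533), np.float64(285.01458252237103)))
px crop per mm along cam right [ 2.16546615 -0.03225462]
100.6 [257.14101975 317.97312813]
-79.4 [343.02303937 361.55734963]
120.6 [237.80210597 325.44389119]
80.6 [281.09280633 313.08605314]
-59.4 [362.28584402 353.42449857]
-99.4 [317.97790482 367.02392431]
```

The lid matches prediction to within 1 mm, and the mouth sits about 1 mm towards +x. I'll lower the lid with force checks.

{"api": "arm_command", "payload": {
  "xyz": [
    [-0.5,1.5,10],
    [0,0,12],
    [0,0,8],
    [0,0,4],
    [0,0,3],
    [0,0,3],
    [0,0,2],
    [0,0,0]
  ],
  "roll": [0,0,0,0,0,0,0,0]
}}

```text
clock: 6.72
tcp_pos: [0.4756, 0.2263, 0.1244]
ee_rot: [[-0.185, 0.983, -0.0], [0.983, 0.185, -0.0], [-0.0, -0.0, -1.0]]
force: [-0.5, -0.8, -2.7]
finger_gap: 0.0157
finger_force: 35.0
```

{"api": "arm_command", "payload": {
  "xyz": [
    [0,0,3],
    [0,0,3],
    [0,0,2],
    [0,0,2],
    [0,0,0]
  ],
  "roll": [0,0,0,0,0]
}}

```text
clock: 7.13
tcp_pos: [0.4753, 0.2262, 0.1141]
ee_rot: [[-0.185, 0.983, -0.001], [0.983, 0.185, -0.0], [-0.0, -0.001, -1.0]]
force: [0.5, 0.2, -1.8]
finger_gap: 0.0158
finger_force: 35.0
```

{"api": "arm_command", "payload": {
  "xyz": [
    [0,0,2],
    [0,0,1.5],
    [0,0,1],
    [0,0,0]
  ],
  "roll": [0,0,0,0]
}}

```text
clock: 7.47
tcp_pos: [0.4755, 0.2263, 0.1098]
ee_rot: [[-0.185, 0.983, -0.0], [0.983, 0.185, -0.0], [-0.0, -0.0, -1.0]]
force: [-0.5, 0.6, -2.4]
finger_gap: 0.0158
finger_force: 35.0
```

{"api": "arm_command", "payload": {
  "xyz": [
    [0,0,1],
    [0,0,0.5],
    [0,0,0]
  ],
  "roll": [0,0,0]
}}

```text
clock: 7.72
tcp_pos: [0.4758, 0.2264, 0.109]
ee_rot: [[-0.185, 0.983, 0.0], [0.983, 0.185, 0.0], [-0.0, 0.0, -1.0]]
force: [-0.9, 1.7, 0.4]
finger_gap: 0.0157
finger_force: 35.0
```

{"api": "arm_command", "payload": {
  "xyz": [
    [0,0,1],
    [0,0,0.5],
    [0,0,0]
  ],
  "roll": [0,0,0]
}}

```text
clock: 7.97
tcp_pos: [0.4759, 0.2264, 0.1075]
ee_rot: [[-0.185, 0.983, 0.0], [0.983, 0.185, 0.0], [-0.0, 0.0, -1.0]]
force: [-1.6, -0.6, 3.3]
finger_gap: 0.016
finger_force: 35.0
```

It is seated, with about 6 N of upward push. Now I'll twist it clockwise.

{"api": "arm_command", "payload": {
  "xyz": [
    [0,0,0],
    [0,0,0],
    [0,0,0],
    [0,0,0],
    [0,0,0],
    [0,0,0]
  ],
  "roll": [0.08,0.09,0.09,0.09,0.08,0]
}}

```text
clock: 8.47
tcp_pos: [0.4764, 0.2264, 0.1077]
ee_rot: [[0.244, 0.97, 0.002], [0.97, -0.244, 0.0], [0.001, 0.002, -1.0]]
force: [0.3, -0.2, 2.8]
finger_gap: 0.0157
finger_force: 35.0
```

{"api": "arm_command", "payload": {
  "xyz": [
    [0,0,0],
    [0,0,0.5],
    [0,0,0.5],
    [0,0,0.5],
    [0,0,0.5],
    [0,0,0.5],
    [0,0,0.5],
    [0,0,0]
  ],
  "roll": [0.07,0.07,0.07,0.07,0.07,0.07,0.07,0]
}}

```text
clock: 9.13
tcp_pos: [0.4767, 0.2265, 0.1052]
ee_rot: [[0.67, 0.742, 0.002], [0.742, -0.67, 0.0], [0.002, 0.001, -1.0]]
force: [-1.5, -0.3, 6.8]
finger_gap: 0.0157
finger_force: 35.0
```

```bash
python3 - <<'E'
from rig import ctrl
import numpy as np
s=ctrl.state();R=s['ee_rot'];print(s['tcp_pos'],np.degrees(np.arctan2(R[1,0],R[0,0])),s['force'],s['ft_torque'])
E
```

```text
[0.47671377 0.22652546 0.10524679] 47.92181630290046 [-1.52857425 -0.28228705  6.82150758] [-0.16403749  0.38059759 -0.0801342 ]
```

{"api": "arm_command", "payload": {
  "xyz": [
    [0,0,0],
    [0,0,0],
    [0,0,0],
    [0,0,0],
    [0,0,0]
  ],
  "roll": [0.05,0.05,0.04,0.03,0]
}}

```text
clock: 9.55
tcp_pos: [0.4759, 0.2278, 0.1053]
ee_rot: [[0.784, 0.621, 0.001], [0.621, -0.784, 0.003], [0.002, -0.001, -1.0]]
force: [-3.3, 4.8, 6.5]
finger_gap: 0.0161
finger_force: 35.8
```

```bash
python3 - <<'E'
from rig import ctrl
import numpy as np
s=ctrl.state();R=s['ee_rot'];print(s['tcp_pos'],np.degrees(np.arctan2(R[1,0],R[0,0])),s['force'],s['ft_torque'])
E
```

```text
[0.4758904  0.22780667 0.10531419] 38.398136273841956 [-3.29073166  4.83459698  6.49632087] [0.78997985 0.80708151 0.79010991]
```

The torque jumped to 0.8 N·m at 38.4°, so the lid is at its stop. I'll release, lift and look.

{"api": "arm_command", "payload": {
  "xyz": [
    [0,0,0],
    [0,0,0],
    [0,0,0],
    [0,0,0],
    [0,0,-10],
    [0,0,-25],
    [0,0,-30],
    [0,0,-30],
    [0,0,0]
  ],
  "roll": [0,0,0,0,0,0,0,0,0],
  "grip": 45
}}

```text
clock: 10.3
tcp_pos: [0.4795, 0.2272, 0.2067]
ee_rot: [[0.786, 0.619, 0.012], [0.619, -0.786, 0.003], [0.011, 0.005, -1.0]]
force: [0.3, -0.2, 1.4]
finger_gap: 0.0451
finger_force: 0.0
```

{"api": "arm_command", "payload": {
  "xyz": [
    [30,-25,0],
    [30,-25,0],
    [30,-25,0],
    [30,-25,0],
    [0,0,0]
  ],
  "roll": [0,0,0,0,0]
}}

```text
clock: 10.72
tcp_pos: [0.5079, 0.3843, 0.1979]
ee_rot: [[0.783, 0.622, -0.001], [0.622, -0.783, 0.002], [0.001, -0.002, -1.0]]
force: [-0.0, -0.2, -0.0]
finger_gap: 0.045
finger_force: 0.0
```

```bash
python3 - <<'E'
from fit import *
s=ctrl.state();R=s['ee_rot'];print(s['clock'],s['tcp_pos'],np.degrees(np.arctan2(R[1,0],R[0,0])),s['joint_positions'])
a=optics.read_camera('top')['img'];c=optics.read_camera('scene');np.savez('scene3.npz',**c)
A=cv2.resize(a[150:290,220:370,::-1],(640,600));B=cv2.resize(c['img'][120:250,220:360,::-1],(640,600))
cv2.imwrite('pics/both3.png',cv2.resize(np.hstack([A,B]),(800,375)))
E
```

```text
10.7167 [0.50787081 0.38433504 0.19790369] 38.45426856641324 [26.20007102 18.77062631 81.92216912  0.13018385 79.29842374 77.72159951]
```

View pics/both3.png

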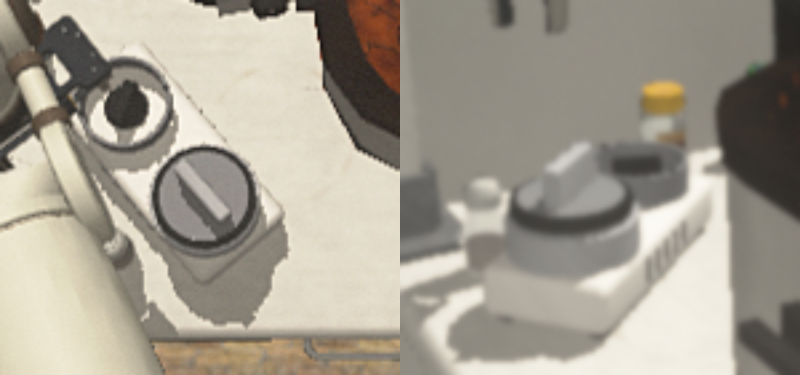

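The lid is seated level, with its bar along the mill. I'll measure the lid and dial together, so the lid gives the camera-to-robot offset.

```bash
python3 - <<'E'
from fit import *
t=optics.read_camera('top')
print('lid',arcs(t,(.475,.226),[(.099,.052,1,-60,80)]))
print('guard',arcs(t,(.5725,.3105),[(.083,.049,1,-70,60)]))
g=cv2.cvtColor(t['img'],cv2.COLOR_RGB2GRAY)
def blob(m,c,z,r):
    u,v=proj(t,np.array([*c,z])); k=np.zeros_like(g); cv2.circle(k,(int(round(u)),int(round(v))),r,1,-1)
    n,l,st,ce=cv2.connectedComponentsWithStats((m&(k>0)).astype(np.uint8)); i=1+st[1:,4].argmax(); b,a=np.nonzero(l==i)
    P=ray(t,a,b,z)[:,:2]; ev,V=np.linalg.eigh(np.cov(P.T)); return len(P),P.mean(0).round(4),np.sqrt(ev*12).round(4) if 0 else (np.sqrt(ev)*3.46).round(3),np.degrees(np.arctan2(V[1,1],V[0,1])).round(1)
print('lid bar',blob(g>170,(.475,.226),.134,12),blob(g>155,(.475,.226),.134,12))
for th in(35,45,60): print('dial',th,blob(g<th,(.5725,.3105),.07,13))
u,v=proj(t,np.array([.5725,.3105,.07])).astype(int);print(g[v-14:v+15,u-13:u+14])
E
```

```text
lid (array([0.4734, 0.2263]), [(np.float64(0.1), np.float64(0.7))])
guard (array([0.5733, 0.3121]), [(np.float64(0.3), np.float64(1.6))])
lid bar (103, array([0.4757, 0.2268]), array([0.011, 0.062]), np.float64(-139.1)) (115, array([0.4756, 0.2269]), array([0.013, 0.062]), np.float64(-139.2))Traceback (most recent call last):
  File "<stdin>", line 11, in <module>
  File "<stdin>", line 8, in blob
ValueError: attempt to get argmax of an empty sequence
```

The lid bar reads 40.9° against the mill's 40.7°, so it is locked. The dial in the robot frame is at (0.575, 0.312), with its bar expected at about 159°.

{"api": "arm_command", "payload": {
  "xyz": [
    [2.6,32.7,0],
    [2.6,32.7,0],
    [2.6,32.7,0],
    [0,0,0],
    [0,0,0],
    [0,0,0],
    [0,0,0],
    [0,0,0],
    [0,0,0],
    [0,0,0],
    [0,0,0],
    [0,0,0]
  ],
  "roll": [0,0,0,-0.12,-0.12,-0.12,-0.12,-0.12,-0.12,-0.12,-0.12,-0.12],
  "grip": 34
}}

```text
clock: 11.87
tcp_pos: [0.5749, 0.305, 0.1998]
ee_rot: [[-0.179, 0.984, 0.0], [0.984, 0.179, -0.0], [-0.0, 0.0, -1.0]]
force: [-0.9, 0.2, 0.1]
finger_gap: 0.0341
finger_force: 0.0
```

{"api": "arm_command", "payload": {
  "xyz": [
    [0,0,0],
    [0,0,0],
    [0,0,0],
    [0,0,0],
    [0,0,0],
    [0,0,0],
    [0,0,0],
    [0,0,0],
    [0,0,0],
    [0,0,0],
    [0,0,0]
  ],
  "roll": [-0.12,-0.12,-0.12,-0.12,-0.12,-0.12,-0.12,-0.12,-0.07,0,0]
}}

```text
clock: 12.78
tcp_pos: [0.5749, 0.3056, 0.1997]
ee_rot: [[-0.933, 0.36, 0.0], [0.36, 0.933, -0.0], [-0.001, 0.0, -1.0]]
force: [-0.5, -0.2, 0.7]
finger_gap: 0.0337
finger_force: 0.0
```

```bash
python3 - <<'E'
from fit import *
s=ctrl.state();R=s['ee_rot'];print(s['clock'],s['tcp_pos'],np.degrees(np.arctan2(R[1,0],R[0,0])),s['joint_positions'],R[:2,:2])
d=np.array([.575,.312])-s['tcp_pos'][:2];print('shift tool xy mm',R[:2,:2].T@d*1000,s['tcp_pos'][2])
c=optics.read_camera('scene')
cv2.imwrite('pics/s4.png',cv2.resize(c['img'][100:230,220:360,::-1],None,fx=5,fy=4.6,interpolation=cv2.INTER_CUBIC))
E
```

```text
12.7833 [0.5749494  0.30556368 0.19970174] 158.89071595490353 [ 1.73855730e+01  2.07815882e+01  7.91833229e+01 -1.64342792e-02
  8.00102528e+01 -5.15022963e+01] [[-0.93289507  0.36014795]
 [ 0.36014793  0.9328952 ]]
shift tool xy mm [2.27082623 6.02263381] 0.19970173971509947
```

View pics/s4.png

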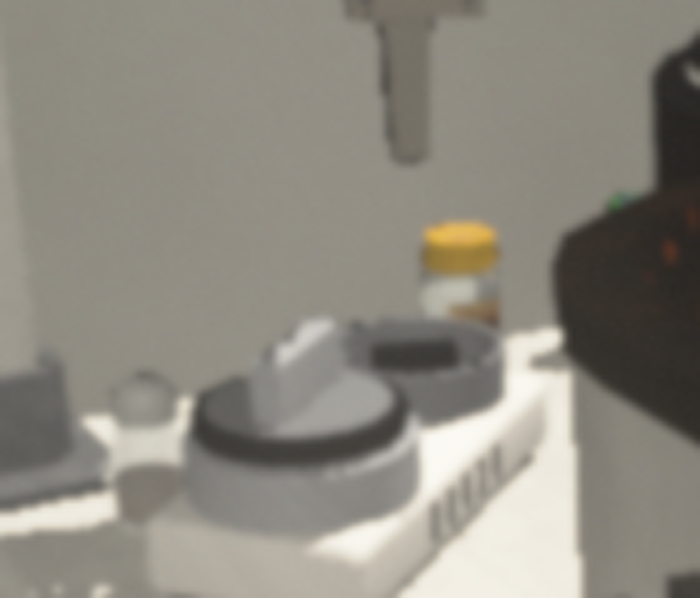

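The finger hangs over the ring, near column 407, and the dial bar is broadside at columns 370–458, as predicted. Descending.

{"api": "arm_command", "payload": {
  "xyz": [
    [2.3,6,20],
    [0,0,35],
    [0,0,30],
    [0,0,15],
    [0,0,0],
    [0,0,0]
  ],
  "roll": [0,0,0,0,0,0]
}}

```text
clock: 13.33
tcp_pos: [0.5745, 0.3128, 0.0987]
ee_rot: [[-0.934, 0.358, -0.001], [0.358, 0.934, -0.001], [0.001, -0.001, -1.0]]
force: [-0.7, 0.1, 0.5]
finger_gap: 0.0341
finger_force: 0.0
```

{"api": "arm_command", "payload": {
  "xyz": [
    [0,0,8],
    [0,0,8],
    [0,0,8],
    [0,0,6],
    [0,0,5],
    [0,0,0],
    [0,0,0]
  ],
  "roll": [0,0,0,0,0,0,0]
}}

```text
clock: 13.92
tcp_pos: [0.5747, 0.3132, 0.0637]
ee_rot: [[-0.934, 0.357, -0.001], [0.357, 0.934, -0.0], [0.001, -0.001, -1.0]]
force: [-0.2, 0.9, 0.3]
finger_gap: 0.0337
finger_force: 0.0
```

{"api": "arm_command", "payload": {
  "xyz": [
    [0,0,0],
    [0,0,0],
    [0,0,0],
    [0,0,0],
    [0,0,0],
    [0,0,0]
  ],
  "roll": [0,0,0,0,0,0],
  "grip": 8,
  "newtons": 20
}}

```text
clock: 14.42
tcp_pos: [0.5756, 0.3142, 0.0647]
ee_rot: [[-0.934, 0.357, 0.002], [0.357, 0.934, 0.002], [-0.001, 0.002, -1.0]]
force: [1.7, 4.9, -0.7]
finger_gap: 0.0138
finger_force: 19.9
```

{"api": "arm_command", "payload": {
  "xyz": [
    [0,0,0],
    [0,0,0],
    [0,0,0],
    [0,0,0],
    [0,0,0],
    [0,0,0],
    [0,0,0],
    [0,0,0]
  ],
  "roll": [0.1,0.12,0.12,0.12,0.12,0.12,0.1,0]
}}

```text
clock: 15.08
tcp_pos: [0.5768, 0.3154, 0.0647]
ee_rot: [[-0.391, 0.92, 0.005], [0.921, 0.391, 0.004], [0.002, 0.007, -1.0]]
force: [7.6, 9.1, -5.8]
finger_gap: 0.014
finger_force: 20.0
```

```bash
python3 - <<'E'
from rig import ctrl
import numpy as np
s=ctrl.state();R=s['ee_rot'];print(s['tcp_pos'],np.degrees(np.arctan2(R[1,0],R[0,0])),s['force'],s['ft_torque'])
E
```

```text
[0.57680456 0.31540642 0.06470469] 113.00003144261012 [ 7.62826939  9.06575183 -5.81475148] [ 1.55405378 -1.11342285 -0.06508999]
```

The dial reads about 0.91. I'll relieve the 12 N side load and continue to the stop.

{"api": "arm_command", "payload": {
  "xyz": [
    [1,2.5,0],
    [0,0,0],
    [0,0,0],
    [0,0,0],
    [0,0,0]
  ],
  "roll": [0,0.05,0.04,0.03,0]
}}

```text
clock: 15.5
tcp_pos: [0.5771, 0.3156, 0.0646]
ee_rot: [[-0.282, 0.959, 0.001], [0.959, 0.282, 0.001], [0.0, 0.001, -1.0]]
force: [0.5, 3.8, 2.0]
finger_gap: 0.0137
finger_force: 20.0
```

```bash
python3 - <<'E'
from rig import ctrl
import numpy as np
s=ctrl.state();R=s['ee_rot'];print(s['tcp_pos'],np.degrees(np.arctan2(R[1,0],R[0,0])),s['force'],s['ft_torque'])
E
```

```text
[0.57712153 0.31556954 0.06462758] 106.36422931541713 [0.52039258 3.83578168 2.01275298] [ 0.54750632 -0.08959429  0.15495621]
```

{"api": "arm_command", "payload": {
  "xyz": [
    [0,0,0],
    [0,0,0],
    [0,0,0]
  ],
  "roll": [0.04,0.03,0]
}}

```text
clock: 15.75
tcp_pos: [0.5771, 0.3156, 0.0647]
ee_rot: [[-0.216, 0.976, 0.001], [0.976, 0.216, 0.0], [0.0, 0.001, -1.0]]
force: [1.2, 2.5, 1.3]
finger_gap: 0.0147
finger_force: 21.0
```

```bash
python3 - <<'E'
from rig import ctrl
import numpy as np
s=ctrl.state();R=s['ee_rot'];print(s['tcp_pos'],np.degrees(np.arctan2(R[1,0],R[0,0])),s['force'],s['ft_torque'])
E
```

```text
[0.57713628 0.31558947 0.06465876] 102.45533289676197 [1.23711174 2.54510238 1.26003576] [ 0.60134917 -0.13197132  0.56226331]
```

The stop is reached: torque is 0.56 N·m and the pads are being forced apart. I'll release and retreat upward.

{"api": "arm_command", "payload": {
  "xyz": [
    [0,0,0],
    [0,0,0],
    [0,0,0],
    [0,0,0],
    [0,0,-8],
    [0,0,-15],
    [0,0,-30],
    [0,0,-40],
    [0,0,-40],
    [0,0,0]
  ],
  "roll": [0,0,0,0,0,0,0,0,0,0],
  "grip": 34
}}

```text
clock: 16.58
tcp_pos: [0.5815, 0.3167, 0.2084]
ee_rot: [[-0.215, 0.977, 0.016], [0.977, 0.215, 0.005], [0.002, 0.016, -1.0]]
force: [-0.3, 0.7, 1.9]
finger_gap: 0.034
finger_force: 0.0
```

{"api": "arm_command", "payload": {
  "xyz": [
    [0,0,-40],
    [0,0,-40],
    [0,0,-40],
    [0,0,-40],
    [0,0,0]
  ],
  "roll": [0,0,0,0,0]
}}

```text
clock: 17.0
tcp_pos: [0.5793, 0.3159, 0.3686]
ee_rot: [[-0.214, 0.977, 0.016], [0.977, 0.214, 0.005], [0.002, 0.017, -1.0]]
force: [0.1, -0.4, 1.5]
finger_gap: 0.0339
finger_force: 0.0
```

```bash
python3 - <<'E'
from h import *
s=ctrl.state();print(s['clock'],s['tcp_pos'],s['force'])
a=optics.read_camera('top')['img'];c=optics.read_camera('scene')
A=cv2.resize(a[150:290,200:370,::-1],(640,600));B=cv2.resize(c['img'][120:330,200:370,::-1],(640,600))
cv2.imwrite('pics/both5.png',cv2.resize(np.hstack([A,B]),(800,375)))
E
```

```text
17.0 [0.57934487 0.31592306 0.36858121] [ 0.05729046 -0.37617813  1.5350347 ]
```

View pics/both5.png

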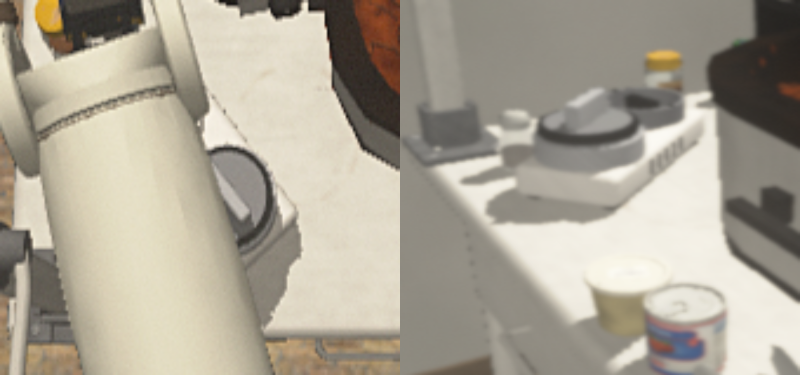

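The lid is locked in line with the mill, the dial has turned, the other things stand where they were, and the arm is clear. Handing in.

```bash
python3 -c "
from rig import ctrl
print(ctrl.close_job())"
```

```text
the job is handed in; nothing more can be done
None
```

I locked the lid against its stop in line with the mill, turned the dial clockwise to its stop, let go, and handed the job in at about 17 s; hand-in returned no verdict.

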